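# Pin a test specimen into its fork and hold the pin

## Task

Take the long steel pin with the orange handle from the rack and slide it, handle last, through the fork from its flared side: through the near brass bushing, the eye of the steel specimen, then the far brass bushing, until the tip stands out clearly beyond the far bushing. Ease it in without forcing it, leave the other pins in the rack and do not shift the specimen or the other things about the bench. Finish still gripping the pin by its handle, steady, spanning both bushings: its keeper clip is not on yet, so do not let go.

Things in the scene. Friction and masses are not known exactly. Their poses are not given: they have to be found in the camera images.
- longpin_grip (a point): Centre of the long pin's orange handle (20 mm square, 70 mm long), level, 47 mm above the bench at the start. Frame: +y along the pin, handle to tip; z up in the rack. The steel shaft, 14 mm diameter, 140 mm long, begins at the handle's flat shoulder 35 mm ahead (+y) of this point. Pin 0.07 to 0.14 kg. The three pins, with like handles, lie in the rack's three slots in random order.
- longpin_tip (a point): End of the long pin's shaft, on its axis, 175 mm ahead (+y) of the handle's centre; the last 6 mm taper to 7 mm diameter. Same frame as longpin_grip.
- bluepin_grip (a point): Centre of the blue handle (same handle size) of a short pin, shaft only 95 mm long, in the same rack; leave it there.
- greypin_grip (a point): Centre of the grey handle (same handle size) of another short pin, shaft 95 mm, in the same rack; leave it there.
- rack: Black rack, fixed; origin centre of underside, z up. Base 230 x 120 x 8 mm; two cross bars along x at y = -38 and +25 mm, tops 40 mm high, with nibs to 50 mm beside the slots at x = -75, 0, 75 mm. Pins lie parallel to its y, tips to +y, shafts on the bars; handle centres at y = -85 mm, free on both sides, outside the base plate. Lift straight up over 15 mm to clear the nibs.
- fork: Fixed fork; origin centre of underside, z up. Blue base 130 x 170 x 12 mm; two cheeks 76 wide (x), 24 thick, centred at y = -42 and 42, tops 130 mm high. Two brass bushings on one axis along y at x = 0, z = 100 mm, bore 19 mm. Pin enters at -y, moves to +y. Near bushing y = -62 to -28 mm, far one 22 to 56; each starts with a 7 mm deep flare on its -y end, 27 mm wide, narrowing to the bore.
- near_mouth (a point): Centre of the flared outer mouth of the near bushing, on the axis, 100 mm up, at the fork's y = -62 mm; same frame as the fork.
- far_face (a point): Centre of the far bushing's outer end, on the axis, 100 mm up, at the fork's y = +56 mm; the tip must come out beyond it. Same frame as the fork.
- specimen_eye (a point): Centre of the 26 mm eye of the loose steel specimen (60 x 24 x 113 mm, its y is the thickness and the eye's axis, 0.7 kg) that stands in a shallow pocket between the cheeks with its eye on the bushings' axis, to within about 1 mm.
- bar0: Loose aluminium specimen bar 75 x 30 x 22 mm on the dark steel plate beyond the fork; origin at the centre of its underside. Leave alone.
- bar1: A second such bar. Leave alone.
- bar2: A third such bar. Leave alone.
- cleaner: White bottle with red cap, 60 mm diameter, 150 mm tall, standing to the left; origin at the centre of its underside. Leave alone.
- caliper: Caliper 170 mm long lying flat (12 mm high) on the mat at the far right; origin under the middle of its beam. Leave alone.

How it is judged:
By the outcome, as a careful person would: the job done as asked, in the order asked, and still so for the second after the job is handed in, while the arm keeps its last pose, push and grip.
It also fails if it takes over 48 s, if anything falls off the work surface, if the arm or the gripper's body presses on something with over 40 N, if the wrist force passes 120 N, or if a joint passes its speed limit or range.

## Robot

A 7-joint arm with a two-finger parallel gripper is mounted at the origin on the work surface. World frame = base frame: x ahead of the robot, y to its left, z up, the work surface at z = 0. Lengths are in m, angles in rad, forces in N, time in s.
With the tool pointing down it reaches from about 0.425 to 0.875 m from the base axis. Payload 4.7 kg.
Tool frame: the origin (TCP) lies midway between the tips of the shut fingers; the grasp point (between the pads) lies ctrl.grasp_offset behind it (ctrl.grasp_offset is the distance from the TCP to the grasp point, in m); z points along the fingers, y is the line along which they close (so a half turn about z gives the same grasp; the last joint's range is limited). The gripper opens to 87 mm and grips with 3 to 60 N. Pads are 19 mm wide; open, the fingers measure 117 mm over their backs; the gripper's body (75 mm by 190 mm) begins 51 mm behind the grasp point.
Start: joints at [-1.1, 0.321, -0.07, 1.45, 0.023, 1.371, -0.057], TCP at [0.287, 0.583, 0.223] pointing down, gripper open.
Joint ranges: [-2.86, 2.86], [-0.3, 2.09], [-1.38, 1.24], [0.06, 2.45], [-1.56, 4.7], [0.09, 2.05], [-2.69, 2.69]. Speed limits (rad/s): [2.57, 2.57, 3.14, 3.14, 3.14, 3.14, 3.14].

## Interface

Orientations are given as a rotation vector (axis times angle).
In Python, from bench import ctrl gives the robot as it stands. The module is installed in compiled form; this text tells all that it offers.
- The arm moves only by the tool jog_arm, never from a script. Its argument "moves" is one flat list of numbers, 7 for each row, row after row: the shift along the tool's x, y, z in units of 30 cm (1.0 is 30 cm), then the turn, a rotation vector about the tool's x, y, z in units of 60 degrees (1.0 is 60 degrees), then the gripper's target within -1 to 1 (fully open at 1, half-way at 0, shut at -1). In form: [x, y, z, wx, wy, wz, fingers, x, y, z, wx, wy, wz, fingers, ...]. A call has exactly 8 rows; each row is the pose to reach, as a shift and turn from the pose commanded when the call began, along the tool's axes at that moment; what a row does not reach only later rows make up. A row lasts 1/8 s, in which the tool goes at most 62.5 mm and 10.7 degrees, less where a joint would pass 70% of its speed; a pose out of reach is approached as far as the arm can. A call with a number of a shift or a turn outside -1 to 1 is refused whole. A call with a gripper value outside its range is refused whole. The fingers move at their own pace and stop on an object; "newtons" is the grip in N (left out, the last holds). Time passes only in rows, so rows that repeat a pose let the fingers close, or fill a call up. It gives the time, the measured TCP pose, the force, the opening and the grip force at its end, in the units of the state.
- ctrl.get_state(): the state, without advancing time (a new reading comes with each control period).
- ctrl.get_image(name): name is "side" or "top" or "wrist"; returns a dict with "pixels" (400x640x3 uint8, red, green, blue), "fx", "fy", "cx", "cy" (pixels), "xyz" and "rotation" of the camera in the world; the wrist camera has in their place "tool_from_camera" (4x4, takes a point from camera to tool coordinates, whose origin is the TCP and whose axes are the flange's). Camera axes: x right, y up, looking along -z (the intrinsics and any distortion apply to the point x, -y, -z); pixel columns grow to the right and rows downward; lengths in m; the calibration is good to about 2 mm. A picture is of the moment at which its call begins: read the wrist's pose just before it. There is no depth.
- ctrl.close_job(): hands the job in; it is judged then, once.
The state is a dict: "time": time; "joint_positions": joint angles; "qd": joint speeds; "joint_torque": joint torques, N m; "position": TCP position; "tool_rot": TCP orientation; "ft_force": force on the tool from outside, world axes, zero at the start; "torque": the same for the moment, N m; "grip_width": opening from 0.0 (shut) to 1.0 (fully open); "grip_force": force on a finger pad.
Only numpy, scipy, OpenCV 4.12 (cv2) and the standard library are available. Lean on these libraries where they do the work, as an engineer would, in place of code of your own. Each camera call takes 0.05 s, during which the arm holds its last target. There are 200 camera calls.

## Working session

There is one attempt and no reset: what is moved stays moved. The work goes in short steps, Python scripts to look and compute and a tool call to move; the robot and the scene stay as the last step left them, time stands still between calls to the robot, and variables do not carry over. Pictures are saved under pics/ and viewed, at most 10 in all, crops included, and the job is handed in when it is done.

Besides the shell and the picture viewer there is one more tool, called after "Request:" by a JSON object that holds its "method" and its "body". jog_arm: Moves the arm, as the interface text tells. Its arguments: {"type":"object","properties":{"moves":{"type":"array"},"newtons":{"type":"number"}},"required":["moves"]}

```bash
mkdir -p pics
python3 - <<'E'
from bench import ctrl
import cv2,numpy as np,pickle
s=ctrl.get_state();print(s,ctrl.grasp_offset)
ims=[]
for n in("top","side","wrist"):
    d=ctrl.get_image(n);pickle.dump((d,s),open(f"{n}.pkl","wb"))
    print(n,{k:v for k,v in d.items() if k!="pixels"})
    cv2.imwrite(f"pics/{n}0.png",d["pixels"][:,:,::-1])
E
```

```text
{'time': 0.0, 'joint_positions': array([-1.09991194,  0.32184557, -0.07008938,  1.45165385,  0.02259369,
        1.37077214, -0.05689807]), 'qd': array([-0.00059283, -0.00080687, -0.00095763, -0.00170286, -0.00086651,
       -0.0019549 , -0.00024217]), 'joint_torque': array([-3.95279176e-05, -4.91298866e+01, -4.04076995e-01, -3.12520480e+01,
       -6.39447151e-02,  4.37510514e-02,  1.70465250e-04]), 'position': array([0.28649486, 0.582858  , 0.22145749]), 'tool_rot': array([-7.11161932e-01, -3.05968875e+00,  2.92234811e-03]), 'ft_force': array([ 0.19386938, -0.19817091,  0.17715119]), 'torque': array([-0.00507207, -0.03501491, -0.02646562]), 'grip_force': 0.0, 'grip_width': 1.002040372276775} 0.0187
top {'fx': 371.7588083897952, 'fy': 371.7588083897952, 'cx': 316.5942263739116, 'cy': 202.38183774204816, 'xyz': array([0.47497453, 0.07820293, 1.14087393]), 'rotation': array([ 0.08118738, -0.09777783, -1.54231554])}
side {'fx': 501.4834788946734, 'fy': 501.4834788946734, 'cx': 317.5182140386826, 'cy': 195.00519391193933, 'xyz': array([0.14006311, 1.40433067, 0.86798972]), 'rotation': array([ 0.2461765 , -1.41975523, -2.45892267])}
wrist {'fx': 289.06269066490336, 'fy': 289.06269066490336, 'cx': 317.3863521055833, 'cy': 196.75634117584207, 'tool_from_camera': array([[ 5.36520684e-04,  9.57060374e-01,  2.89888172e-01,
         7.99521140e-02],
       [ 9.99999790e-01, -6.19163796e-04,  1.93373061e-04,
        -4.84866763e-04],
       [ 3.64557955e-04,  2.89888007e-01, -9.57060505e-01,
        -1.62145569e-01],
       [ 0.00000000e+00,  0.00000000e+00,  0.00000000e+00,
         1.00000000e+00]])}
```

View pics/top0.png

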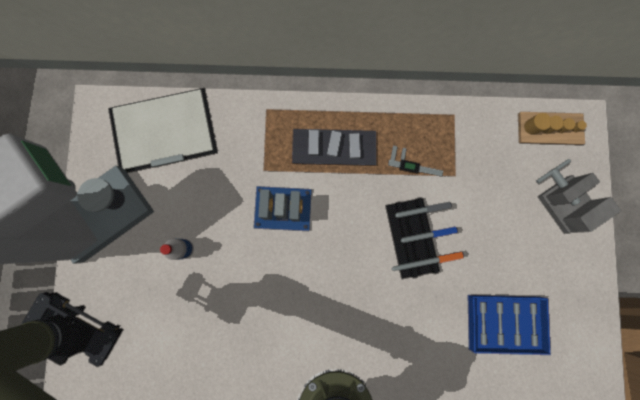

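View pics/side0.png

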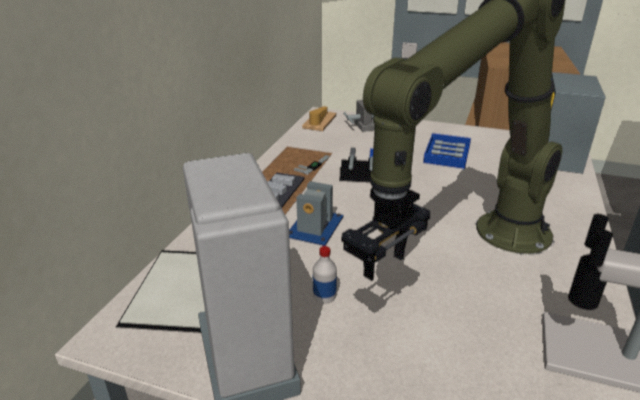

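The top view shows the orange handle at about (452,257) with its tip to the left, and the fork at about (283,208) with its axis roughly along the image's x. In the side view, the fork shows a brass ring on its +y face at about (308,209). I'll zoom in to find which side is flared.

```bash
cat > h.py <<'E'
import numpy as np,cv2,pickle
from scipy.spatial.transform import Rotation as R
def cam(d,s=None):
    if "xyz" in d: return R.from_rotvec(d["rotation"]).as_matrix(),np.array(d["xyz"])
    T=np.eye(4);T[:3,:3]=R.from_rotvec(s["tool_rot"]).as_matrix();T[:3,3]=s["position"]
    T=T@d["tool_from_camera"];return T[:3,:3],T[:3,3]
def plane(d,uv,z,s=None):
    M,o=cam(d,s);uv=np.atleast_2d(uv).astype(float)
    r=np.c_[(uv[:,0]-d["cx"])/d["fx"],-(uv[:,1]-d["cy"])/d["fy"],-np.ones(len(uv))]@M.T
    return o+r*((z-o[2])/r[:,2])[:,None]
def proj(d,p,s=None):
    M,o=cam(d,s);c=(np.atleast_2d(p)-o)@M
    return np.c_[d["cx"]+d["fx"]*c[:,0]/-c[:,2],d["cy"]-d["fy"]*c[:,1]/-c[:,2]]
def mask(d,lo,hi,roi=None):
    m=cv2.inRange(cv2.cvtColor(d["pixels"],cv2.COLOR_RGB2HSV),np.array(lo),np.array(hi))
    if roi:
        k=np.zeros_like(m);a,b,c,e=roi;k[b:e,a:c]=255;m&=k
    return m
def rect(m):
    c=max(cv2.findContours(m,cv2.RETR_EXTERNAL,cv2.CHAIN_APPROX_NONE)[0],key=cv2.contourArea)
    return cv2.minAreaRect(c)
E
python3 - <<'E'
from h import *
d,s=pickle.load(open("top.pkl","rb"));e,_=pickle.load(open("side.pkl","rb"))
a=cv2.resize(d["pixels"][175:240,240:330],None,fx=8,fy=8,interpolation=3)[:,:720]
b=cv2.resize(e["pixels"][170:250,280:350],None,fx=6,fy=6,interpolation=3)
im=np.zeros((600,800,3),np.uint8)
a=cv2.resize(a,(415,300));im[:300,:415]=a;b=cv2.resize(b,(385,440));im[:440,415:]=b
c=cv2.resize(d["pixels"][185:285,380:480],(300,300),interpolation=3);im[300:,:300]=c
cv2.imwrite("pics/z.png",im[:,:,::-1])
m=mask(d,(3,150,120),(18,255,255),(420,235,490,280));r=rect(m);print("orange",r)
box=cv2.boxPoints(r);print(plane(d,r[0],.055),plane(d,box,.057))
m=mask(d,(100,100,40),(125,255,255),(240,175,330,240));r=rect(m);print("fork",r);print(plane(d,r[0],.012),plane(d,cv2.boxPoints(r),.012))
m=mask(d,(8,90,60),(30,255,255),(250,180,320,235));print("brass",np.argwhere(m)[:,::-1].tolist())
E
```

```text
orange ((450.7115783691406, 256.5577087402344), (5.6873674392700195, 23.141700744628906), 78.69007110595703)
[[ 0.45215647 -0.32523123  0.055     ]] [[ 0.45280327 -0.28986708  0.057     ]
 [ 0.46755778 -0.35617579  0.057     ]
 [ 0.45159345 -0.35912497  0.057     ]
 [ 0.43689714 -0.29292015  0.057     ]]
fork ((282.2762451171875, 208.2513885498047), (53.97792053222656, 40.62797546386719), 3.012787342071533)
[[0.58392746 0.17200553 0.012     ]] [[0.52427351 0.25462026 0.012     ]
 [0.64858819 0.25368093 0.012     ]
 [0.64438854 0.08827299 0.012     ]
 [0.52001657 0.09127728 0.012     ]]
brass [[270, 199], [271, 199], [270, 200], [271, 200], [272, 200], [269, 201], [270, 201], [271, 201], [272, 201], [300, 201], [301, 201], [269, 202], [270, 202], [271, 202], [272, 202], [300, 202], [301, 202], [269, 203], [270, 203], [271, 203], [272, 203], [300, 203], [301, 203], [269, 204], [270, 204], [271, 204], [272, 204], [300, 204], [301, 204], [269, 205], [270, 205], [271, 205], [272, 205], [300, 205], [301, 205], [269, 206], [270, 206], [271, 206], [272, 206], [300, 206], [301, 206], [269, 207], [270, 207], [271, 207], [300, 207], [301, 207], [269, 208], [270, 208], [271, 208], [300, 208], [301, 208], [269, 209], [270, 209], [271, 209], [300, 209], [301, 209], [270, 210], [271, 210], [300, 210], [301, 210], [300, 211], [301, 211], [300, 212]]
```

View pics/z.png

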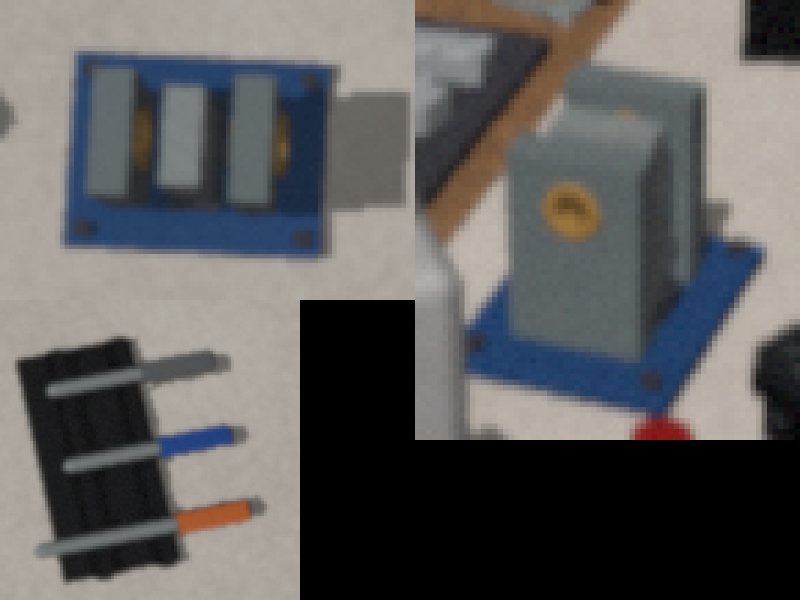

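The brass sticks out on the right (−y) side of the near cheek and on the inside of the left cheek, so the flared entry faces world −y. That means the pin only needs about a 14° turn. I'll go via a waypoint over the fork and take a closer look there.

```bash
cat > go.py <<'E'
import sys
from h import *
from bench import ctrl
# target TCP xyz, heading (deg) of tool y, tool pointing down
def go(p,h,s=None,tilt=None):
    s=s or ctrl.get_state();A=R.from_rotvec(s["tool_rot"])
    c,n=np.cos(np.radians(h)),np.sin(np.radians(h))
    B=R.from_matrix(np.array([[-n,c,0],[c,n,0],[0,0,-1]]))  # rows->cols below
    B=R.from_matrix(np.c_[[-n,c,0],[c,n,0],[0,0,-1]])
    print("shift",np.round(A.inv().apply(np.array(p)-s["position"])/.3,4),"turn",np.round((A.inv()*B).as_rotvec()/np.radians(60),4))
if __name__=="__main__": go([float(x) for x in sys.argv[1:4]],float(sys.argv[4]))
E
python3 go.py .45 .28 .30 30
```

```text
shift [-0.9344 -0.6664 -0.2599] turn [-1.300e-03  5.000e-04  5.638e-01]
```

Request:
{"method": "jog_arm", "body": {"moves": [-0.12, -0.08, -0.26, 0, 0, 0.1, 0.2, -0.3, -0.2, -0.26, 0, 0, 0.2, 0.2, -0.47, -0.33, -0.26, 0, 0, 0.3, 0.2, -0.63, -0.45, -0.26, 0, 0, 0.4, 0.2, -0.8, -0.57, -0.26, 0, 0, 0.5, 0.2, -0.93, -0.67, -0.26, 0, 0, 0.56, 0.2, -0.93, -0.67, -0.26, 0, 0, 0.56, 0.2, -0.93, -0.67, -0.26, 0, 0, 0.56, 0.2]}}

```text
time: 1.15
position: [0.4482, 0.2801, 0.3005]
tool_rot: [-1.565, -2.723, -0.001]
ft_force: [0.1, 0.1, 0.2]
grip_width: 0.602
grip_force: 0.0
```

```bash
python3 go.py .55 .08 .30 0;python3 -c "
from bench import ctrl;print(ctrl.get_state()['position'],ctrl.get_state()['time'])"
```

```text
shift [-0.7473 -0.0425  0.0009] turn [-3.000e-04 -8.000e-04  5.036e-01]
[0.4481888  0.28013969 0.30048013] 1.15
```

Request:
{"method": "jog_arm", "body": {"moves": [-0.15, -0.01, 0, 0, 0, 0.12, 0.2, -0.3, -0.02, 0, 0, 0, 0.25, 0.2, -0.47, -0.03, 0, 0, 0, 0.37, 0.2, -0.63, -0.04, 0, 0, 0, 0.45, 0.2, -0.75, -0.04, 0, 0, 0, 0.5, 0.2, -0.75, -0.04, 0, 0, 0, 0.5, 0.2, -0.75, -0.04, 0, 0, 0, 0.5, 0.2, -0.75, -0.04, 0, 0, 0, 0.5, 0.2]}}

```text
time: 2.15
position: [0.5508, 0.082, 0.3004]
tool_rot: [-2.212, -2.23, -0.0]
ft_force: [-0.6, 0.7, 0.1]
grip_width: 0.6
grip_force: 0.0
```

```bash
python3 - <<'E'
from h import *
from bench import ctrl
s=ctrl.get_state();d=ctrl.get_image("wrist");pickle.dump((d,s),open("w1.pkl","wb"))
print(s["position"]);cv2.imwrite("pics/w1.png",d["pixels"][:,:,::-1])
m=mask(d,(100,100,40),(125,255,255));print(rect(m))
E
python3 go.py .452 -.325 .16 12.6
```

```text
[0.55079991 0.0820357  0.30036692]
((341.41571044921875, 97.36516571044922), (89.93170166015625, 119.71293640136719), 1.6846843957901)
shift [-1.353  -0.3398  0.4677] turn [-2.000e-04 -5.000e-04 -2.027e-01]
```

View pics/w1.png

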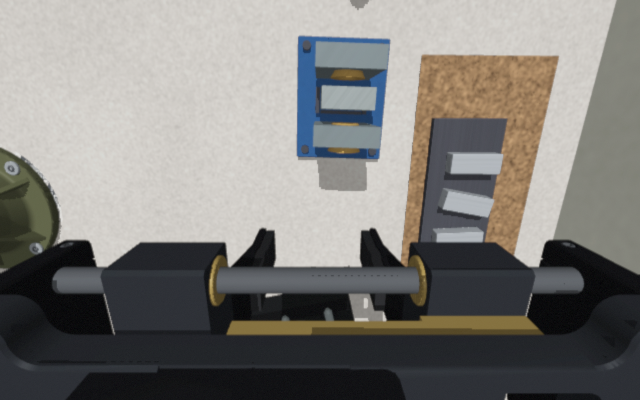

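The close view shows the fork: base corners at about (297,157), (300,37), (390,40) and (379,159), with the near brass mouth at (343,151). I'll fit the base and cheek tops on their planes and move towards the pin.

Run:
```python
from h import *
d,s=pickle.load(open("w1.pkl","rb"))
m=mask(d,(100,100,40),(125,255,255))
c=max(cv2.findContours(m,0,cv2.CHAIN_APPROX_NONE)[0],key=cv2.contourArea)[:,0]
h=cv2.convexHull(c)[:,0]
P=plane(d,h,.012,s)[:,:2].astype(np.float32)*1000
r=cv2.minAreaRect(P);print("base",r);print(np.round(cv2.boxPoints(r)))
g=cv2.cvtColor(d["pixels"],cv2.COLOR_RGB2HSV)
gm=mask(d,(0,0,100),(180,90,255),(305,30,388,157))
for k in cv2.findContours(gm,0,1)[0]:
    if cv2.contourArea(k)>600: 
        P=plane(d,k[:,0],.130,s)[:,:2].astype(np.float32)*1000;r=cv2.minAreaRect(P);print("top",r)
b=mask(d,(10,100,60),(30,255,255),(305,130,388,165));y,x=np.nonzero(b);print("brass near",x.min(),x.max(),y.min(),y.max(),plane(d,[[x.min(),y.mean()],[x.max(),y.mean()]],.1,s))
```

```text
base ((583.5482788085938, 173.73464965820312), (167.5313262939453, 127.14482116699219), 88.68669891357422)
[[518.  91.]
 [645.  89.]
 [649. 256.]
 [522. 259.]]
top ((582.9917602539062, 173.80111694335938), (25.140317916870117, 59.78899383544922), 88.67766571044922)
top ((588.50439453125, 169.68370056152344), (117.09934997558594, 86.05307006835938), 88.87039184570312)
brass near 328 358 148 152 [[0.56336395 0.11278191 0.1       ]
 [0.60084073 0.11311168 0.1       ]]
```

Request:
{"method": "jog_arm", "body": {"moves": [-0.15, -0.04, 0, 0, 0, -0.03, 0.2, -0.32, -0.09, 0, 0, 0, -0.06, 0.2, -0.49, -0.14, 0.05, 0, 0, -0.1, 0.2, -0.65, -0.19, 0.1, 0, 0, -0.13, 0.2, -0.8, -0.24, 0.15, 0, 0, -0.16, 0.2, -0.95, -0.3, 0.2, 0, 0, -0.2, 0.2, -1.0, -0.34, 0.2, 0, 0, -0.2, 0.2, -1.0, -0.34, 0.2, 0, 0, -0.2, 0.2]}}

```text
time: 3.2
position: [0.4504, -0.2209, 0.2411]
tool_rot: [1.974, 2.444, 0.002]
ft_force: [0.2, 0.8, -0.2]
grip_width: 0.6
grip_force: 0.0
```

```bash
python3 - <<'E'
from h import *
from bench import ctrl
s=ctrl.get_state();d=ctrl.get_image("wrist");pickle.dump((d,s),open("w2.pkl","wb"))
print(s["position"]);cv2.imwrite("pics/w2.png",d["pixels"][:,:,::-1])
m=mask(d,(3,150,100),(18,255,255));r=rect(m);print(r);print(plane(d,r[0],.057,s),plane(d,cv2.boxPoints(r),.057,s))
E
python3 go.py .452 -.325 .16 12.6
```

```text
[ 0.45044483 -0.22093626  0.24106499]
((301.0, 244.0), (14.0, 44.0), 0.0)
[[ 0.4482349  -0.31376294  0.057     ]] [[ 0.44535973 -0.34773658  0.057     ]
 [ 0.4333859  -0.28517367  0.057     ]
 [ 0.45097446 -0.28139156  0.057     ]
 [ 0.46382174 -0.34377282  0.057     ]]
shift [-0.3439 -0.0735  0.2701] turn [ 0.0018 -0.0006 -0.0052]
```

View pics/w2.png

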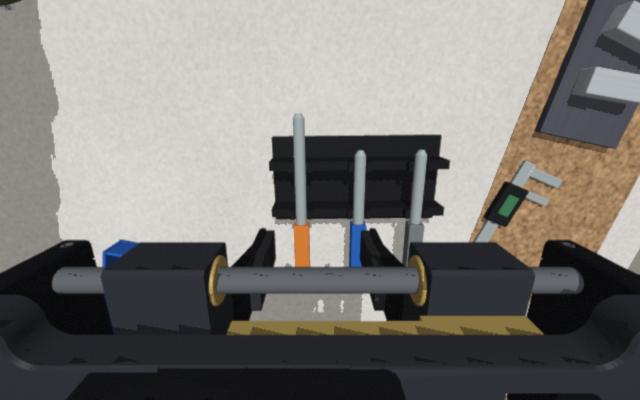

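The wrist view shows the orange handle's shoulder at about (301,222) and the long tip at (298,114). The lower part of the handle is hidden by the gripper, so I'll take the axis and handle centre from the shoulder and tip.

Run:
```python
from h import *
d,s=pickle.load(open("w2.pkl","rb"))
g=d["pixels"].astype(int).sum(2)
rows=[]
for v in (118,122,126,130,190,196,202,208): 
    x=np.nonzero(g[v,285:316]>(330 if v>136 else 0))[0]+285
    if v>136: rows.append((x.mean(),v)); print(v,x.min(),x.max())
print(g[118,288:310],g[112:118,298])
Q=plane(d,rows,.047+.006,s);print(Q)
tip=plane(d,(298.3,114),.047,s)[0];sh=plane(d,(301.0,222),.057,s)[0]
print(tip,sh,np.linalg.norm((tip-sh)[:2]))
u=(tip-sh)[:2];u/=np.linalg.norm(u);print("hdg",np.degrees(np.arctan2(-u[0],u[1])))
print("grip from sh",sh[:2]-.035*u,"from tip",tip[:2]-.175*u)
```

```text
190 296 305
196 296 305
202 296 305
208 296 305
[634 638 641 632 576 446 448 480 495 508 519 512 501 480 450 434 522 626
 632 628 628 630] [623 573 541 540 542 538]
[[ 0.43326232 -0.24269637  0.053     ]
 [ 0.43479246 -0.25041898  0.053     ]
 [ 0.43634189 -0.25823901  0.053     ]
 [ 0.437911   -0.26615833  0.053     ]]
[ 0.41256151 -0.15329982  0.047     ] [ 0.44217979 -0.2832827   0.057     ] 0.133314630046661
hdg 12.836416402800872
grip from sh [ 0.44995568 -0.31740799] from tip [ 0.45144095 -0.32392628]
```

```bash
python3 go.py .4505 -.322 .028 12.6
```

```text
shift [-0.3334 -0.077   0.7101] turn [ 0.0018 -0.0006 -0.0052]
```

Request:
{"method": "jog_arm", "body": {"moves": [-0.15, -0.04, 0, 0, 0, -0.01, 0.2, -0.33, -0.077, 0, 0, 0, -0.005, 0.2, -0.333, -0.077, 0.15, 0, 0, -0.005, 0.2, -0.333, -0.077, 0.3, 0, 0, -0.005, 0.2, -0.333, -0.077, 0.45, 0, 0, -0.005, 0.2, -0.333, -0.077, 0.58, 0, 0, -0.005, 0.2, -0.333, -0.077, 0.67, 0, 0, -0.005, 0.2, -0.333, -0.077, 0.71, 0, 0, -0.005, 0.2]}}

```text
time: 4.25
position: [0.4503, -0.3207, 0.0259]
tool_rot: [-1.96, -2.452, -0.001]
ft_force: [-0.0, -0.8, -0.3]
grip_width: 0.6
grip_force: 0.0
```

Request:
{"method": "jog_arm", "body": {"moves": [0, 0, 0, 0, 0, 0, -0.3, 0, 0, 0, 0, 0, 0, -0.6, 0, 0, 0, 0, 0, 0, -1, 0, 0, 0, 0, 0, 0, -1, 0, 0, 0, 0, 0, 0, -1, 0, 0, 0, 0, 0, 0, -1, 0, 0, 0, 0, 0, 0, -1, 0, 0, 0, 0, 0, 0, -1], "newtons": 30}}

```text
time: 5.25
position: [0.4496, -0.3237, 0.0279]
tool_rot: [1.965, 2.45, 0.0]
ft_force: [0.7, 0.1, 4.0]
grip_width: 0.224
grip_force: 30.0
```

Request:
{"method": "jog_arm", "body": {"moves": [0, 0, -0.02, 0, 0, 0, -1, 0, 0, -0.06, 0, 0, 0, -1, 0, 0, -0.12, 0, 0, 0, -1, 0, 0, -0.19, 0, 0, 0, -1, 0, 0, -0.25, 0, 0, 0, -1, 0, 0, -0.3, 0, 0, 0, -1, 0, 0, -0.3, 0, 0, 0, -1, 0, 0, -0.3, 0, 0, 0, -1]}}

```text
time: 6.25
position: [0.4489, -0.3231, 0.117]
tool_rot: [-1.965, -2.45, -0.0]
ft_force: [0.5, 0.7, -1.3]
grip_width: 0.225
grip_force: 30.0
```

```bash
python3 go.py .577 -.10 .13 -1.3
```

```text
shift [ 0.6331  0.5784 -0.043 ] turn [-0.0006 -0.0006  0.2307]
```

Request:
{"method": "jog_arm", "body": {"moves": [0.07, 0.06, -0.04, 0, 0, 0.03, -1, 0.19, 0.18, -0.04, 0, 0, 0.07, -1, 0.31, 0.29, -0.04, 0, 0, 0.12, -1, 0.43, 0.4, -0.04, 0, 0, 0.16, -1, 0.54, 0.5, -0.04, 0, 0, 0.2, -1, 0.61, 0.56, -0.04, 0, 0, 0.23, -1, 0.633, 0.578, -0.04, 0, 0, 0.23, -1, 0.633, 0.578, -0.04, 0, 0, 0.23, -1]}}

```text
time: 7.25
position: [0.5766, -0.1009, 0.1289]
tool_rot: [-2.245, -2.197, 0.003]
ft_force: [-0.1, -0.6, -1.7]
grip_width: 0.227
grip_force: 30.0
```

Run:
```python
from h import *
from bench import ctrl
s=ctrl.get_state();out=[]
for n in("wrist","top","side"):
    d=ctrl.get_image(n);pickle.dump((d,s),open(f"{n}3.pkl","wb"))
    out.append(d)
print(s["position"],s["ft_force"])
im=np.zeros((600,800,3),np.uint8)
im[:300,:480]=cv2.resize(out[0]["pixels"],(480,300))
c=out[1]["pixels"][180:240,250:400];im[300:540,:600]=cv2.resize(c,(600,240),interpolation=3)
c=out[2]["pixels"][150:240,280:400];im[:240,480:]=cv2.resize(c,(320,240),interpolation=3)
cv2.imwrite("pics/a3.png",im[:,:,::-1])
```

```text
[ 0.57657423 -0.10093291  0.12887594] [-0.12342205 -0.57149089 -1.66100232]
```

View pics/a3.png

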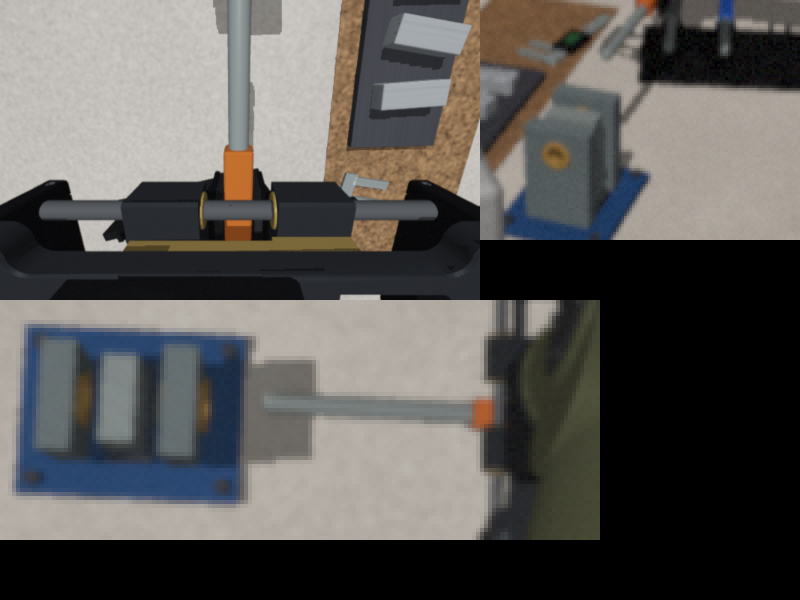

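The pin is held straight along tool x, with its shaft at column 317, which is the image centre. In the top view the tip is at about (315.5,205.5), in line with the fork. I'll check tip pitch and bushing height in the side and top images against predictions.

Run:
```python
from h import *
t,s=pickle.load(open("top3.pkl","rb"));e,_=pickle.load(open("side3.pkl","rb"));w,_=pickle.load(open("wrist3.pkl","rb"))
C=np.array([.5837,.1733,.1]);u=np.array([.0227,.9997,0])
A=R.from_rotvec(s["tool_rot"]).as_matrix();g=s["position"]-A[:,2]*.0187
tip=g+A[:,0]*.175
print("grip",g,"tip",tip,"toolx",A[:,0],"z",A[:,2])
print("pred tip top/side",proj(t,tip),proj(e,tip)," far side",proj(e,C+.056*u),"far ring top-edge C",proj(t,C-.062*u))
b=mask(e,(8,90,60),(30,255,255),(290,190,330,230));n,l,st,c=cv2.connectedComponentsWithStats(b);print("side ring",[(st[i].tolist(),c[i].tolist()) for i in range(1,n) if st[i][4]>15])
for nm,d,roi in(("top",t,(308,198,372,214)),("side",e,(318,150,350,178))):
    a,b0,c0,d0=roi;cv2.imwrite(f"pics/{nm}_tip.png",cv2.resize(d["pixels"][b0:d0,a:c0],None,fx=10,fy=10,interpolation=0)[:,:,::-1])
m=w["pixels"].astype(int)
for v in(10,60,120,180):
    r=m[v,290:345];sat=np.abs(np.diff(r.sum(1)));print(v,[int(k)+290 for k in np.argsort(-sat)[:6]])
g=t["pixels"].astype(int)
for x in(313,315,317,325,340,355,365): print(x,g[198:214,x].sum(1).tolist())
```

```text
grip [ 0.57660331 -0.1009199   0.14757591] tip [0.58037516 0.0740394  0.1474483 ] toolx [ 2.15534528e-02  9.99767431e-01 -7.29211327e-04] z [-1.55494412e-03 -6.95857689e-04 -9.99998549e-01]
pred tip top/side [[314.68849496 205.59790258]] [[326.64790943 170.86611185]]  far side [[308.27126818 207.90913024]] far ring top-edge C [[301.34357758 206.33850471]]
side ring [([290, 190, 13, 17, 87], [294.2413793103448, 196.24137931034483]), ([303, 203, 11, 11, 81], [308.0, 208.0])]
10 [302, 334, 335, 332, 304, 331]
60 [333, 302, 303, 334, 332, 330]
120 [303, 338, 339, 332, 333, 305]
180 [337, 303, 304, 331, 336, 328]
313 [320, 321, 320, 318, 316, 317, 314, 321, 319, 316, 318, 321, 318, 317, 314, 314]
315 [324, 325, 321, 316, 320, 327, 335, 336, 322, 313, 309, 315, 318, 315, 317, 316]
317 [321, 322, 319, 318, 320, 334, 374, 389, 364, 320, 292, 303, 311, 316, 316, 314]
325 [322, 319, 316, 312, 299, 291, 327, 365, 369, 338, 298, 306, 317, 315, 319, 313]
340 [521, 523, 528, 524, 517, 482, 390, 353, 368, 366, 349, 389, 487, 520, 528, 529]
355 [520, 519, 521, 523, 521, 514, 473, 378, 354, 372, 359, 355, 420, 504, 522, 515]
365 [520, 523, 523, 523, 520, 516, 496, 424, 353, 360, 369, 353, 372, 469, 511, 520]
```

View pics/side_tip.png

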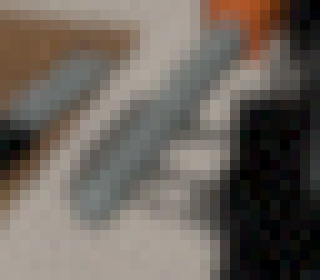

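Predicted and seen positions agree within a pixel for both tip and bushing, so I'm lowering onto the axis and approaching.

```bash
python3 go.py .578 -.0786 .0813 -1.3
```

```text
shift [0.0798 0.0035 0.1606] turn [-0.0004  0.0005 -0.0019]
```

Request:
{"method": "jog_arm", "body": {"moves": [0, 0.004, 0.03, 0, 0, 0, -1, 0, 0.004, 0.07, 0, 0, 0, -1, 0, 0.004, 0.11, 0, 0, 0, -1, 0.02, 0.004, 0.14, 0, 0, 0, -1, 0.05, 0.004, 0.16, 0, 0, 0, -1, 0.07, 0.004, 0.161, 0, 0, -0.002, -1, 0.08, 0.004, 0.161, 0, 0, -0.002, -1, 0.08, 0.004, 0.161, 0, 0, -0.002, -1]}}

```text
time: 8.4
position: [0.5794, -0.0761, 0.0817]
tool_rot: [2.243, 2.199, 0.001]
ft_force: [0.4, 0.3, -0.3]
grip_width: 0.226
grip_force: 30.0
```

```bash
python3 - <<'E'
from h import *
from bench import ctrl
s=ctrl.get_state();out=[]
print(s["position"],s["ft_force"],s["torque"])
t=ctrl.get_image("top");e=ctrl.get_image("side")
im=np.zeros((600,800,3),np.uint8)
im[:300]=cv2.resize(t["pixels"][190:220,260:340],(800,300),interpolation=3)
im[300:,:400]=cv2.resize(e["pixels"][160:235,290:340],(400,600),interpolation=3)[:300]
cv2.imwrite("pics/a4.png",im[:,:,::-1])
E
python3 go.py .5787 -.0486 .0813 -1.3
```

```text
[ 0.57937923 -0.07613366  0.08173286] [ 0.41500709  0.33501106 -0.29548436] [-0.19823491  0.08353545 -0.04563731]
shift [ 0.0938 -0.0037  0.0013] turn [0.0008 0.     0.0023]
```

View pics/a4.png

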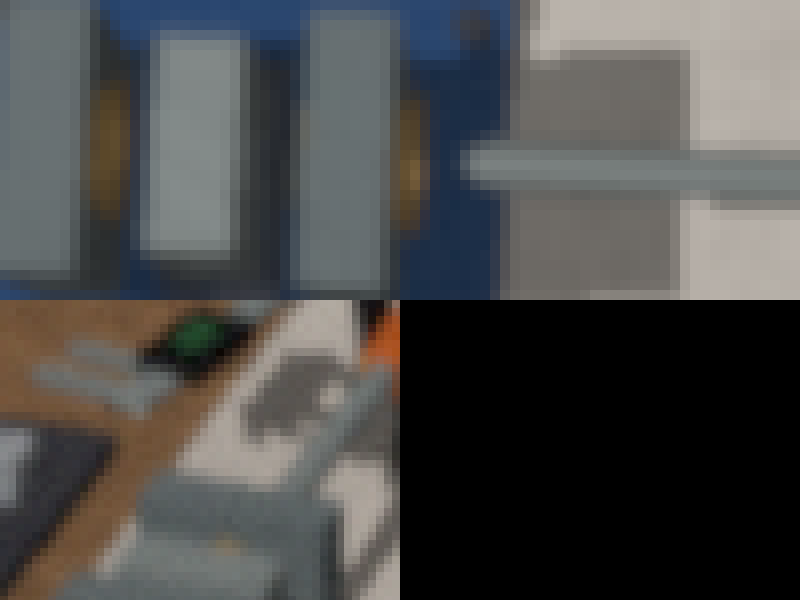

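The tip is about 15 mm before the mouth and level with its centre (tip at row 162, brass centre at about 165 in the zoom, roughly 1 mm off). Inserting gently and watching the forces.

Request:
{"method": "jog_arm", "body": {"moves": [0.02, -0.002, 0.001, 0, 0, 0.002, -1, 0.04, -0.003, 0.001, 0, 0, 0.002, -1, 0.06, -0.003, 0.001, 0, 0, 0.002, -1, 0.08, -0.003, 0.001, 0, 0, 0.002, -1, 0.1, -0.003, 0.001, 0, 0, 0.002, -1, 0.115, -0.003, 0.001, 0, 0, 0.002, -1, 0.13, -0.003, 0.001, 0, 0, 0.002, -1, 0.13, -0.003, 0.001, 0, 0, 0.002, -1]}}

```text
time: 9.5
position: [0.5789, -0.037, 0.081]
tool_rot: [-2.245, -2.197, -0.0]
ft_force: [0.3, -0.5, -1.0]
grip_width: 0.23
grip_force: 30.0
```

```bash
python3 - <<'E'
from bench import ctrl
for _ in range(3):
    s=ctrl.get_state();print(s["position"],s["ft_force"],s["torque"]);ctrl.get_image("top")
E
python3 go.py .5795 -.015 .0813 -1.3
```

```text
[ 0.57890525 -0.03695444  0.08095922] [ 0.30236103 -0.51131903 -0.96339568] [-0.22470224  0.05350263  0.00697055]
[ 0.57884976 -0.03743649  0.08096007] [ 0.305431   -0.97471773 -1.79517888] [-0.16612958  0.06075588  0.00999436]
[ 0.57887274 -0.0376704   0.08100153] [-0.9804805  -0.05793148 -0.39661556] [-0.21236547  0.08794798 -0.01126396]
shift [ 0.076   0.0004 -0.001 ] turn [0.0001 0.0001 0.0001]
```

Request:
{"method": "jog_arm", "body": {"moves": [0.02, 0, 0, 0, 0, 0, -1, 0.04, 0, 0, 0, 0, 0, -1, 0.06, 0, 0, 0, 0, 0, -1, 0.085, 0, 0, 0, 0, 0, -1, 0.11, 0, 0, 0, 0, 0, -1, 0.135, 0, 0, 0, 0, 0, -1, 0.16, 0, 0, 0, 0, 0, -1, 0.16, 0, 0, 0, 0, 0, -1]}}

```text
time: 10.65
position: [0.58, 0.0115, 0.0809]
tool_rot: [-2.244, -2.198, -0.0]
ft_force: [0.2, -0.5, -2.2]
grip_width: 0.228
grip_force: 30.0
```

Request:
{"method": "jog_arm", "body": {"moves": [0.01, 0, 0, 0, 0, 0, -1, 0.025, 0, 0, 0, 0, 0, -1, 0.04, 0, 0, 0, 0, 0, -1, 0.055, 0, 0, 0, 0, 0, -1, 0.07, 0, 0, 0, 0, 0, -1, 0.085, 0, 0, 0, 0, 0, -1, 0.1, 0, 0, 0, 0, 0, -1, 0.1, 0, 0, 0, 0, 0, -1]}}

```text
time: 11.65
position: [0.5806, 0.0411, 0.081]
tool_rot: [-2.245, -2.198, -0.0]
ft_force: [0.6, -0.7, -1.2]
grip_width: 0.23
grip_force: 30.0
```

```bash
python3 - <<'E'
from bench import ctrl
for _ in range(2):
    s=ctrl.get_state();print(s["position"],s["ft_force"],s["torque"]);ctrl.get_image("top")
E
python3 go.py .5815 .0705 .0813 -1.3
```

```text
[0.58060315 0.04110562 0.08095314] [ 0.56587967 -0.68548986 -1.24325301] [-0.2291733   0.02842637  0.01613033]
[0.58059002 0.04065439 0.08096509] [ 0.5677096  -0.4521526  -1.34428992] [-0.20775429  0.0169948   0.06166058]
shift [ 0.1004  0.0009 -0.0012] turn [0.     0.0001 0.0005]
```

Request:
{"method": "jog_arm", "body": {"moves": [0.01, 0, 0, 0, 0, 0, -1, 0.025, 0, 0, 0, 0, 0, -1, 0.04, 0, 0, 0, 0, 0, -1, 0.055, 0, 0, 0, 0, 0, -1, 0.07, 0, 0, 0, 0, 0, -1, 0.085, 0, 0, 0, 0, 0, -1, 0.095, 0, 0, 0, 0, 0, -1, 0.095, 0, 0, 0, 0, 0, -1]}}

```text
time: 12.75
position: [0.5812, 0.0693, 0.081]
tool_rot: [-2.245, -2.197, -0.0]
ft_force: [-0.0, 0.9, -1.2]
grip_width: 0.225
grip_force: 30.0
```

Run:
```python
from h import *
from bench import ctrl
s=ctrl.get_state()
print(s["position"],s["ft_force"],s["torque"])
t=ctrl.get_image("top");e=ctrl.get_image("side");w=ctrl.get_image("wrist")
im=np.zeros((600,800,3),np.uint8)
im[:300]=cv2.resize(t["pixels"][190:220,250:330],(800,300),interpolation=3)
im[300:,:400]=cv2.resize(e["pixels"][180:240,280:360],(400,300),interpolation=3)
im[300:,400:]=cv2.resize(w["pixels"][0:300,120:520],(400,300))
cv2.imwrite("pics/a5.png",im[:,:,::-1])
```

```text
[0.58122743 0.06933524 0.0809556 ] [-0.01450232  0.85029796 -1.2065856 ] [-0.21121622  0.07695697  0.04377699]
```

View pics/a5.png

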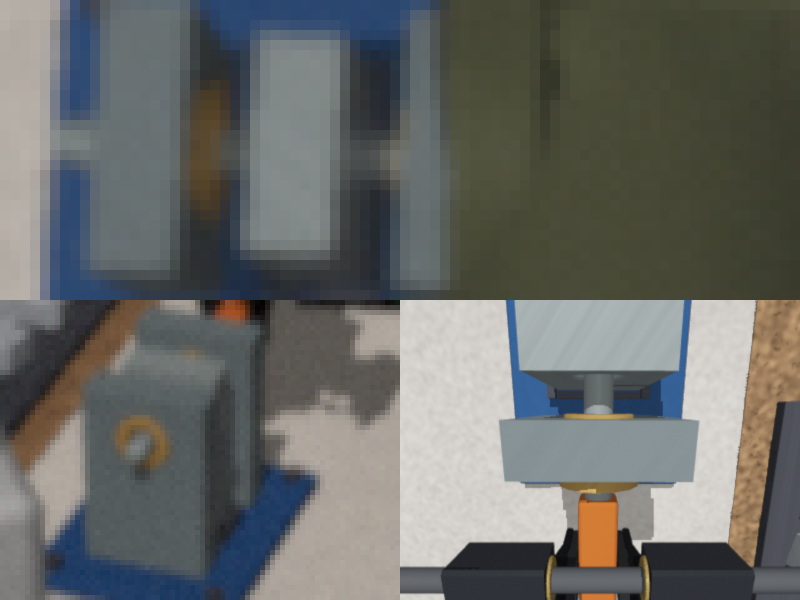

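The pin passes through both bushings and the eye. The tip stands clearly out on the far side (top zoom x≈55–100, side zoom at (137,447)), the shoulder is a few mm short of the mouth, and the specimen hasn't moved. Forces are about zero, so I'm handing in.

```bash
python3 -c "
from bench import ctrl;print(ctrl.close_job())"
```

```text
the job is handed in; nothing more can be done
None
```

The long pin now runs through both bushings and the specimen eye, with the tip about 15 mm beyond the far bushing. The arm is still gripping the handle, contact forces stayed near zero, and I handed the job in at about 13 s.

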